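# Refill the gravity-feed can rack, oldest can first

### The arm

A 6-joint arm with a two-finger parallel gripper is mounted at the origin on the work surface. World frame = base frame: x ahead of the robot, y to its left, z up, the work surface at z = 0. Lengths are in mm, angles in rad, forces in N, time in s.
With the tool pointing down it reaches from about 275 to 825 mm from the base axis. Payload 4.9 kg.
Tool frame: the origin (TCP) lies at the very end of the fingers, on their centre line; the grasp point (between the pads) lies 19 mm behind it; z points along the fingers, y is the direction in which the jaws open and shut (so a half turn about z gives the same grasp; the last joint's range is limited). The gripper opens to 85 mm and grips with 20 to 120 N. Pads are 22 mm wide; open, the fingers measure 114 mm over their backs; the gripper's body (76 mm by 85 mm) begins 54 mm behind the grasp point. The pads swing forward as they close: fully open they stand 13 mm farther back than shut.
Start: joints at [1.115, 0.326, -0.193, 1.052, 0, 1.437], TCP at [173.946, 521.787, 231.281] pointing down, gripper open.
Joint ranges: [-2.65, 2.65], [-0.97, 1.79], [-1.3, 1.35], [-1.93, 2.1], [-1.47, 1.37], [-3.14, 3.14]. Speed limits (rad/s): [2.57, 2.57, 3.14, 3.14, 3.14, 3.14].

### API

Orientations are given as [roll, pitch, yaw] about the fixed x, y, z axes, in that order (R = Rz(yaw) Ry(pitch) Rx(roll)).
In Python, from bench import bot, solve_ik, imaging gives the robot as it stands. Calls block until the motion is done:
- bot.move_ptp(position, orientation): joint-space move of the TCP to a pose.
- bot.movel(position, rot=None, max_speed=150, threshold=None): straight line of the TCP; rot=None keeps the orientation; max_speed is the mean speed in mm/s. With threshold (N) it stops when the force on the tool has changed by that much, and returns True; else False.
- bot.move_j(angles): joint-space move.
- bot.grip(opening, effort=None): opening from 0.0 (shut) to 1.0 (fully open); effort is the grip in N (None keeps the last); returns when the fingers have stopped.
- bot.dwell(seconds).
- solve_ik(position, orientation): joint angles nearest the present ones, or None.
- bot.get_state(): the state.
- imaging.capture(name): name is "scene" or "top" or "wrist"; returns the picture (400x640x3 uint8, blue, green, red); there is no depth.
- imaging.camera_model(name): a dict with "K" (3x3 intrinsics, pixels), "position" and "rotation" of the camera in the world. Camera axes: x right, y up, looking along -z (the intrinsics and any distortion apply to the point x, -y, -z); pixel columns grow to the right and rows downward; lengths in mm; the calibration is good to about 2 mm. A picture is of the moment at which its call begins: read the wrist's pose just before it. camera_model takes no time and is no camera call; for the wrist camera it gives the pose at the moment of the call.
A pose or a line that the arm cannot do raises bot.IKError and nothing moves.
- bot.sign_off(): hands the job in, once; it reports no verdict.
The state is a dict: "t": time; "qpos": joint angles; "joint_velocities": joint speeds; "effort": joint torques, N m; "tcp_pos": TCP position; "orientation": TCP orientation; "contact_force": force on the tool from outside, world axes, zero at the start; "wrist_torque": the same for the moment, N m; "opening": opening from 0.0 (shut) to 1.0 (fully open).
Only numpy, scipy, OpenCV 4.12 (cv2) and the standard library are available. Lean on these libraries where they do the work, as an engineer would, in place of code of your own. Each camera call takes 0.05 s, during which the arm holds its last target.

### The job

Refill the empty gravity-feed can rack with the two tall slim cans so that they come out oldest first: load the older can, now standing on the counter, and then the newer one that lies in the carton tray. Set each can down on its side, across the lane, in the rack's open upper mouth (do not drop it from a height) and let it roll down to the front. The short can does not fit the lane, so leave it, and the jar near it, standing where they are.

Things in the scene. Friction and masses are not known exactly. Their poses are not given: they have to be found in the camera images.
- can_old_center (a point): centre (half-way up) of the older tall slim drink can: white with bare aluminium ends, 53 mm diameter, 134 mm long, about 0.28 kg. It starts STANDING on the steel counter; to be loaded it must lie level, so lay it down (the mat is a good place) and take it again from above across its middle. Own z axis = the can's long axis, base to top.
- can_new_center (a point): centre of the newer tall slim can, the same make and size (53 mm diameter, 134 mm long, about 0.28 kg). It starts LYING on its side on the floor of the carton tray. Own x axis = the can's long axis.
- can_short_center (a point): centre of a short can of the same white finish and 53 mm diameter but only 92 mm tall, standing on the counter. It does not fit the rack: leave it.
- jar: loose amber glass jar with a steel lid, 64 mm diameter, 85 mm tall, standing; origin at the centre of its underside. The older can, the short can and the jar stand in a loose row beyond the mat, in any order, at least 88 mm between centres.
- carton: open cardboard carton tray, 222 x 182 mm outside, 36 mm high, walls and floor 4 mm, fixed to the counter; origin at the centre of its underside, x along the 222 mm side. The newer can lies roughly along x, near the middle.
- mat: flat black rubber mat fixed on the counter, 200 mm (its x) by 260 mm (its y), 6 mm thick, empty: a good place to lay a can down (a can laid on its side here, in the carton or on the counter stays put unless pushed). Origin at the centre of its underside.
- rack: fixed stainless gravity-feed can rack, 355 mm long, 180 mm wide; origin at the centre of its underside, x points up the lane to the high loading end, y across it. The deck slopes down 12 degrees towards -x; its top is 60 mm above the counter at the front stop, 130 mm at the rear. It is two runners with a gap 76 mm wide along the middle, so fingers may dip between them
- rack_mouth (a point): centre of a can resting on the deck in the middle of the rack's open upper mouth, axis along the rack's y. Inside, the mouth is 170 mm wide and about 180 mm long; the rear bar, 29 mm above the deck, is 74 mm up the lane from this point. A can let go here, level and across the lane, rolls to the front by itself once the fingers are out of its way
- rack_front (a point): centre of the first can at rest against the front stop. Lower lane: 142 mm wide inside, cans' ends guided by side rails 47 mm above the deck; guard bars up to 73 mm above the deck cover it from the front stop to 158 mm up the lane, so cans enter only by the upper mouth
- rack_second (a point): centre of the second can at rest behind the first
Not all that is in view belongs to the job. What is shaped like the part that bears can_old_center but orange or red is not meant.

How it is judged:
By the outcome, as a careful person would: the job done as asked, in the order asked, and still so for the second after the job is handed in, with the robot touching nothing.
It also fails if it takes over 72 s, if anything falls off the work surface, if the arm or the gripper's body presses on something with over 40 N, if the wrist force passes 120 N, or if a joint passes its speed limit or range.

## Working session

There is one attempt and no reset: what is moved stays moved. The work goes in short steps, each a Python script; the robot and the scene stay as the last script left them, time stands still between calls to the robot, and variables do not carry over. Pictures are saved under pics/ and viewed, and the job is handed in when it is done.

```bash
ls; mkdir -p pics; python3 - <<'E'
from bench import bot, solve_ik, imaging
import cv2
for n in ["scene","top","wrist"]:
    m=imaging.camera_model(n); print(n,m)
    cv2.imwrite(f"pics/{n}0.png",imaging.capture(n))
s=bot.get_state();print(s)
E
```

```text
pics
scene {'K': array([[471.61576695,   0.        , 331.61317699],
       [  0.        , 471.61576695, 201.30868869],
       [  0.        ,   0.        ,   1.        ]]), 'position': array([1455.99831844,  187.15719251,  938.95073023]), 'rotation': array([0.88688045, 0.00780861, 1.73252   ])}
top {'K': array([[501.45468141,   0.        , 314.2396305 ],
       [  0.        , 501.45468141, 187.57196654],
       [  0.        ,   0.        ,   1.        ]]), 'position': array([ 381.49360079,   33.96541251, 1702.97931722]), 'rotation': array([ 0.06816282,  0.00185051, -1.54183887])}
wrist {'K': array([[307.49546208,   0.        , 319.80931141],
       [  0.        , 307.49546208, 197.20592602],
       [  0.        ,   0.        ,   1.        ]]), 'position': array([100.26656708, 544.96220075, 373.44735148]), 'rotation': array([-0.30821119,  0.0024517 ,  1.24906538])}
{'t': 0.15, 'qpos': array([ 1.11482287e+00,  3.26814599e-01, -1.93335810e-01,  1.05199848e+00,
        1.47303958e-06,  1.43657070e+00]), 'joint_velocities': array([-1.53131962e-03, -1.34145162e-03,  3.46805564e-03, -9.90483123e-05,
        1.61069935e-04, -1.50003983e-04]), 'effort': array([-5.73424059e-04, -4.43702102e+01,  2.62664831e+01,  1.04182150e-02,
       -2.24969408e-04,  2.65348490e-06]), 'tcp_pos': array([173.73305069, 521.38231705, 230.66637895]), 'orientation': array([-3.14025246e+00, -1.82463056e-04,  2.81984470e+00]), 'contact_force': array([-0.87785492,  0.06812947,  0.45170401]), 'wrist_torque': array([-0.00494022,  0.03344382,  0.05115265]), 'opening': 1.0008652712937014}
```

View pics/scene0.png

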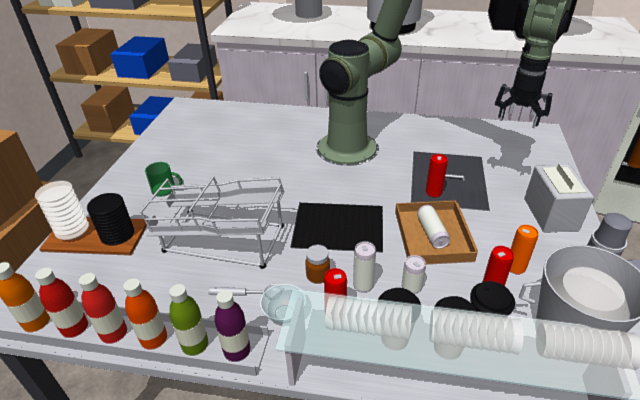

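View pics/top0.png

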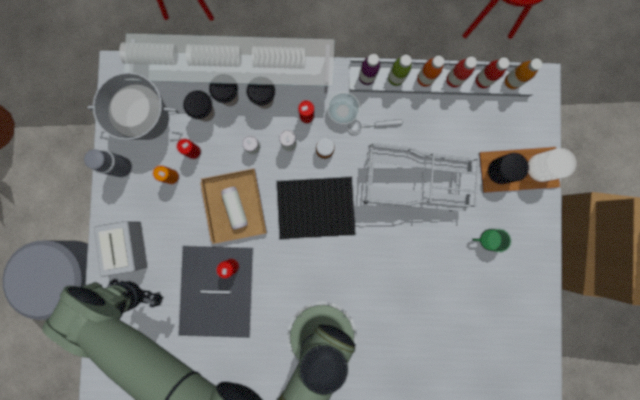

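View pics/wrist0.png

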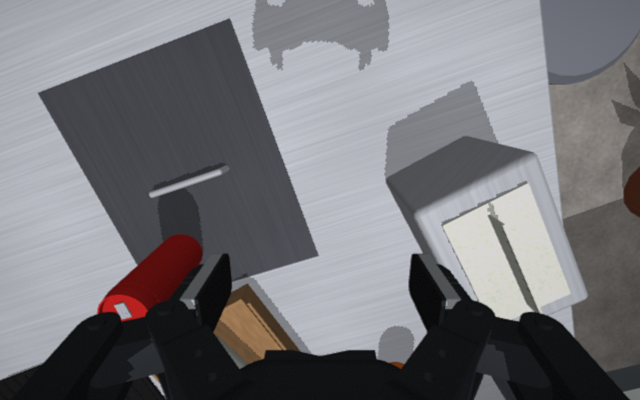

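Both views show the row of three. The jar is at top (325,147) and scene (317,263). A white can is at top (288,140) and scene (364,266), and another at top (250,144) and scene (414,273). The red can is at scene (335,285) and orange/red cans stand elsewhere. I'll enlarge the row and the rack.

```bash
cat > h.py <<'E'
import numpy as np, cv2
from scipy.spatial.transform import Rotation as R
from bench import bot, solve_ik, imaging
class Cam:
    def __init__(s,n):
        m=imaging.camera_model(n); s.K=np.array(m["K"]); s.p=np.array(m["position"]); s.R=R.from_euler("xyz",m["rotation"]).as_matrix()
    def proj(s,P):
        c=(np.atleast_2d(P)-s.p)@s.R; c=c*[1,-1,-1]; u=c@s.K.T; return u[:,:2]/u[:,2:]
    def back(s,uv,z):
        uv=np.atleast_2d(uv).astype(float); d=np.c_[uv,np.ones(len(uv))]@np.linalg.inv(s.K).T*[1,-1,-1]@s.R.T
        return s.p+d*((z-s.p[2])/d[:,2:])
E
python3 - <<'E'
from h import *
i=cv2.imread("pics/scene0.png"); t=cv2.imread("pics/top0.png")
cv2.imwrite("pics/c1.png",cv2.resize(i[165:305,280:480],None,fx=4,fy=4,interpolation=cv2.INTER_CUBIC))
cv2.imwrite("pics/c2.png",cv2.resize(t[90:250,190:360],None,fx=4,fy=3.7,interpolation=cv2.INTER_CUBIC))
cv2.imwrite("pics/c3.png",cv2.resize(t[130:240,345:490],None,fx=5,fy=5,interpolation=cv2.INTER_CUBIC))
cv2.imwrite("pics/c4.png",cv2.resize(i[165:275,130:300],None,fx=4.5,fy=4.5,interpolation=cv2.INTER_CUBIC))
E
```

```text
(no output)
```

View pics/c1.png

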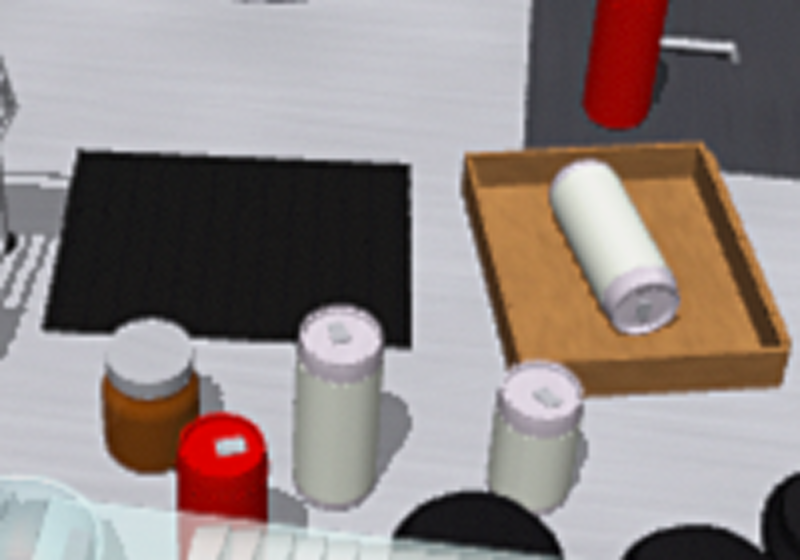

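View pics/c2.png

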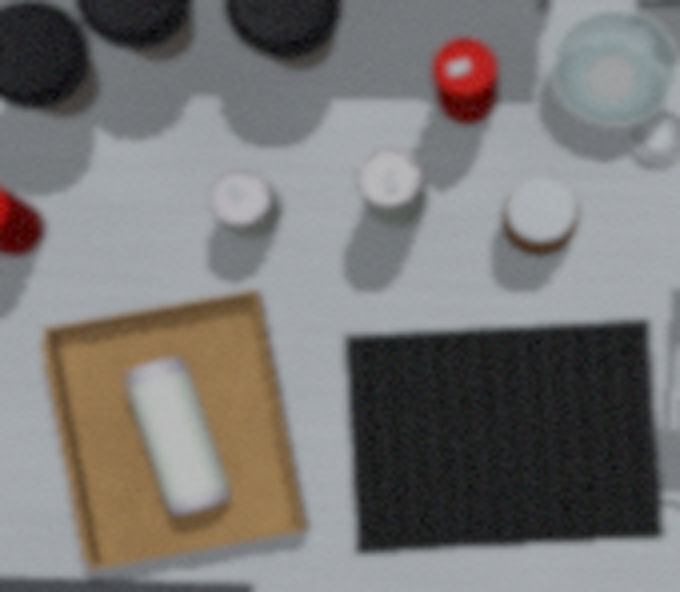

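View pics/c3.png

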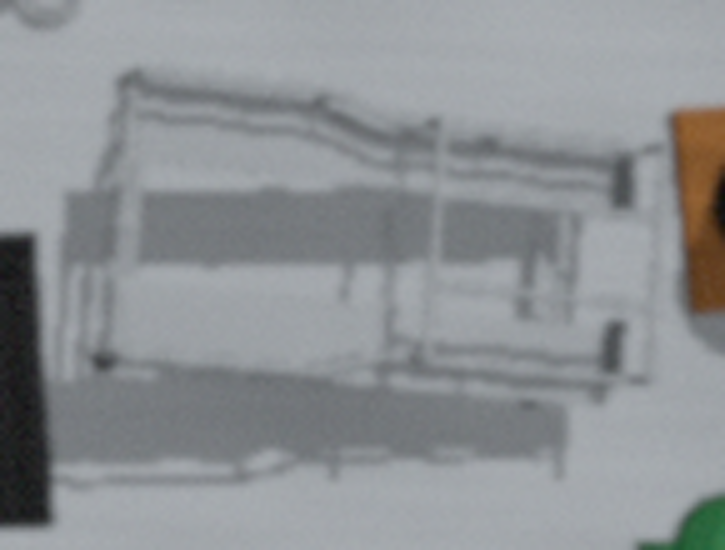

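View pics/c4.png

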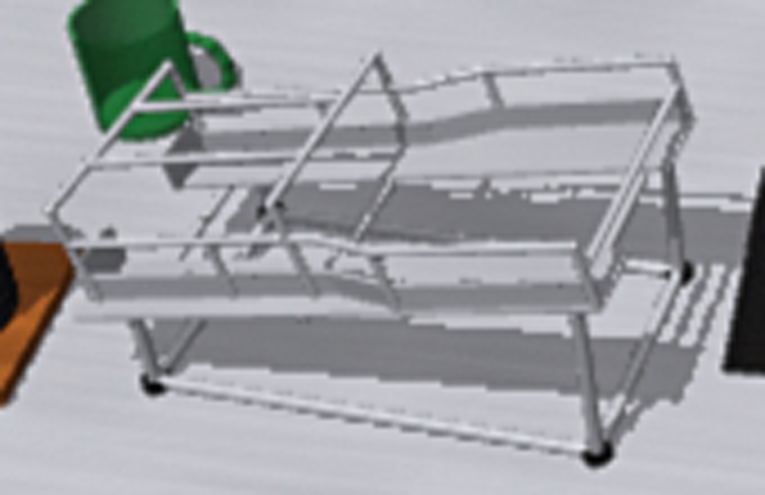

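```bash
python3 - <<'E'
from h import *
T=Cam("top");S=Cam("scene")
f2=lambda a:np.array(a)/[4,3.7]+[190,90]
f1=lambda a:np.array(a)/4+[280,165]
f3=lambda a:np.array(a)/5+[345,130]
f4=lambda a:np.array(a)/4.5+[130,165]
np.set_printoptions(precision=1,suppress=True)
print("tall top", T.back(f2([[391,180]]),134), S.back(f1([[341,333]]),134), S.back(f1([[337,480]]),0))
print("short",T.back(f2([[241,199]]),92),S.back(f1([[542,398]]),92))
print("jar",T.back(f2([[541,208]]),85),S.back(f1([[150,345]]),85))
print("carton",T.back(f2([[45,330],[258,293],[305,530],[93,566]]),36),S.back(f1([[466,158],[704,145],[788,350],[520,392]]),36))
print("mat",T.back(f2([[347,338],[645,322],[660,535],[360,550]]),6),S.back(f1([[77,150],[410,165],[410,348],[43,330]]),6))
print("newcan",T.back(f2([[155,370],[203,503]]),32))
print("newcan S top end center z30.5",S.back(f1([[645,305]]),30.5))
print("rack feet",S.back(f4([[152,383],[598,453],[685,272]]),5))
print("rack rear rails/corners top z165?",T.back(f3([[130,78],[105,360]]),165),S.back(f4([[575,250],[670,62]]),165))
print("front",T.back(f3([[655,150],[645,380]]),100))
E
```

```text
tall top [[640.8 128.1 134. ]] [[646.5 130.7 134. ]] [[645.6 133.    0. ]]
short [[627.5 251.5  92. ]] [[641.1 254.6  92. ]]
jar [[627.6   8.3  85. ]] [[626.5   8.8  85. ]]
carton [[512.3 418.1  36. ]
 [550.9 241.6  36. ]
 [339.  194.8  36. ]
 [301.9 369.   36. ]] [[349.3 196.7  36. ]
 [306.6 373.2  36. ]
 [518.2 419.6  36. ]
 [584.1 244.8  36. ]]
mat [[ 514.7  168.3    6. ]
 [ 536.7  -84.2    6. ]
 [ 342.4 -101.4    6. ]
 [ 321.5  150.8    6. ]] [[ 348.7 -103.3    6. ]
 [ 327.6  154.9    6. ]
 [ 525.   170.4    6. ]
 [ 546.8  -84.4    6. ]]
newcan [[479.1 325.5  32. ]
 [360.6 280.8  32. ]]
newcan S top end center z30.5 [[483.3 327.3  30.5]]
rack feet [[ 610.2 -433.1    5. ]
 [ 624.7 -143.1    5. ]
 [ 459.8 -130.5    5. ]]
rack rear rails/corners top z165? [[ 621.4 -131.8  165. ]
 [ 446.6 -120.1  165. ]] [[ 622.1 -140.4  165. ]
 [ 444.7 -131.6  165. ]]
front [[ 594.6 -477.1  100. ]
 [ 446.5 -471.7  100. ]]
```

```bash
cat >> h.py <<'E'
def ori(a,e,s=1):
    """tool z along heading a, dipped e below horizontal (rad); jaw y horizontal"""
    z=np.array([np.cos(a)*np.cos(e),np.sin(a)*np.cos(e),-np.sin(e)]); y=s*np.array([-np.sin(a),np.cos(a),0]); x=np.cross(y,z)
    return R.from_matrix(np.c_[x,y,z]).as_euler("xyz"), z
def save(n,tag):
    im=imaging.capture(n); cv2.imwrite(f"pics/{tag}.png",im); return im
E
python3 - <<'E'
from h import *
np.set_printoptions(precision=2,suppress=True)
c=np.array([643,130,72.])
for a in [0.2,0.1,0.4,0.,-.3,-.6]:
  for e in [0,10,20,30,45,60,90]:
    for s in (1,-1):
      o,z=ori(a,np.radians(e),s)
      q=solve_ik(list(c+19*z),list(o))
      q2=solve_ik(list(c-90*z+19*z),list(o))
      if q is not None: print(a,e,s,np.array(q),q2 is not None)
E
```

```text
0.2 20 1 [ 0.01  1.   -1.16 -1.8   0.18 -0.07] False
0.2 20 -1 [ 0.01  1.   -1.16 -1.8   0.18  3.08] False
0.2 30 1 [ 0.02  0.76 -1.12 -1.35  0.16 -0.09] False
0.2 30 -1 [ 0.02  0.76 -1.12 -1.35  0.16  3.05] False
0.2 45 1 [ 0.04  0.53 -0.95 -0.68  0.12 -0.12] True
0.2 45 -1 [ 0.04  0.53 -0.95 -0.68  0.12  3.03] True
0.2 60 1 [ 0.06  0.47 -0.71 -0.12  0.07 -0.13] True
0.2 60 -1 [ 0.06  0.47 -0.71 -0.12  0.07  3.02] True
0.2 90 1 [ 0.09  0.67 -0.11  0.79  0.   -0.11] True
0.2 90 -1 [ 0.09  0.67 -0.11  0.79  0.    3.03] True
0.1 20 1 [ 0.08  1.   -1.15 -1.8   0.02 -0.01] False
0.1 20 -1 [ 0.08  1.   -1.15 -1.8   0.02  3.13] False
0.1 30 1 [ 0.08  0.76 -1.11 -1.35  0.02 -0.01] False
0.1 30 -1 [ 0.08  0.76 -1.11 -1.35  0.02  3.13] False
0.1 45 1 [ 0.08  0.53 -0.95 -0.69  0.01 -0.01] True
0.1 45 -1 [ 0.08  0.53 -0.95 -0.69  0.01  3.13] True
0.1 60 1 [ 0.08  0.47 -0.71 -0.13  0.01 -0.01] True
0.1 60 -1 [ 0.08  0.47 -0.71 -0.13  0.01  3.13] True
0.1 90 1 [ 0.09  0.67 -0.11  0.79  0.   -0.01] True
0.1 90 -1 [ 0.09  0.67 -0.11  0.79  0.    3.13] True
0.4 20 1 [-0.12  0.97 -1.13 -1.71  0.49 -0
[... 1727 characters left out ...]
 1.04 -0.85 -1.54 -1.04 -2.84] True
-0.6 20 1 [ 0.44  0.85 -0.85 -1.07 -0.95  0.53] True
-0.6 20 -1 [ 0.44  0.85 -0.85 -1.07 -0.95 -2.61] True
-0.6 30 1 [ 0.41  0.71 -0.8  -0.68 -0.82  0.67] True
-0.6 30 -1 [ 0.41  0.71 -0.8  -0.68 -0.82 -2.47] True
-0.6 45 1 [ 0.33  0.58 -0.68 -0.23 -0.6   0.76] True
-0.6 45 -1 [ 0.33  0.58 -0.68 -0.23 -0.6  -2.38] True
-0.6 60 1 [ 0.25  0.54 -0.52  0.14 -0.39  0.78] True
-0.6 60 -1 [ 0.25  0.54 -0.52  0.14 -0.39 -2.36] True
-0.6 90 1 [ 0.09  0.67 -0.11  0.79  0.    0.69] True
-0.6 90 -1 [ 0.09  0.67 -0.11  0.79  0.   -2.45] True<sys>:0: UserWarning: Gimbal lock detected. Setting third angle to zero since it is not possible to uniquely determine all angles.
```

```bash
python3 - <<'E' 2>/dev/null
from h import *
np.set_printoptions(precision=2,suppress=True)
o,z=ori(0.1,np.pi/2)
bot.move_ptp([540,130,330],list(o))
print(bot.get_state()["t"],bot.get_state()["tcp_pos"])
T=Cam("wrist"); print(T.p); np.savez("pics/w1.npz",K=T.K,p=T.p,R=T.R); save("wrist","w1")
# lay-down IK
for e in (125,135,140,150):
  for a in (0.,0.1,.3):
    o,z=ori(a,np.radians(e)); c=np.array([440,35,36.])
    q=solve_ik(list(c+19*z),list(o)); q2=solve_ik(list(c-60*z),list(o))
    print(e,a,q,q2 is not None)
E
```

```text
2.1167 [539.68 130.72 329.84]
[462.6  121.81 472.72]
125 0.0 [-0.06  0.83 -0.12  1.23 -0.04 -0.05] True
125 0.1 [-0.04  0.83 -0.12  1.23 -0.08 -0.11] True
125 0.3 [ 0.02  0.82 -0.13  1.21 -0.16 -0.23] True
135 0.0 [-0.06  0.97  0.05  1.44 -0.04 -0.04] True
135 0.1 [-0.03  0.97  0.05  1.44 -0.09 -0.09] True
135 0.3 [ 0.03  0.96  0.04  1.42 -0.19 -0.19] True
140 0.0 [-0.06  1.04  0.14  1.54 -0.05 -0.04] True
140 0.1 [-0.03  1.04  0.14  1.54 -0.1  -0.08] True
140 0.3 [ 0.04  1.03  0.12  1.52 -0.2  -0.17] True
150 0.0 [-0.06  1.18  0.31  1.75 -0.05 -0.03] True
150 0.1 [-0.02  1.18  0.31  1.75 -0.1  -0.06] True
150 0.3 [ 0.05  1.17  0.29  1.72 -0.22 -0.13] True
```

View pics/w1.png

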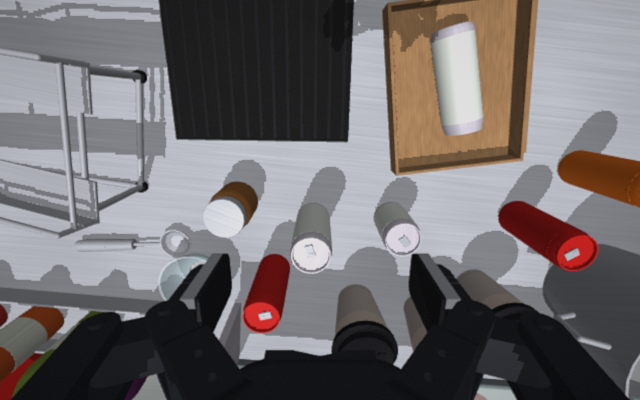

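The wrist view shows three candidates in the row. The white tall can has its lid at (312,253), the white short can at (403,237), and the jar at (225,215). The red can (265,300) is not meant. The newer can lies at (457,78). I'll confirm the tall one in a crop.

```bash
python3 - <<'E' 2>/dev/null
from h import *
i=cv2.imread("pics/w1.png")
cv2.imwrite("pics/w1a.png",cv2.resize(i[165:285,190:440],None,fx=3.2,fy=3.2,interpolation=cv2.INTER_CUBIC))
cv2.imwrite("pics/w1b.png",cv2.resize(i[0:180,370:550],None,fx=3.3,fy=3.3,interpolation=cv2.INTER_CUBIC))
E
```

```text
(no output)
```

View pics/w1a.png

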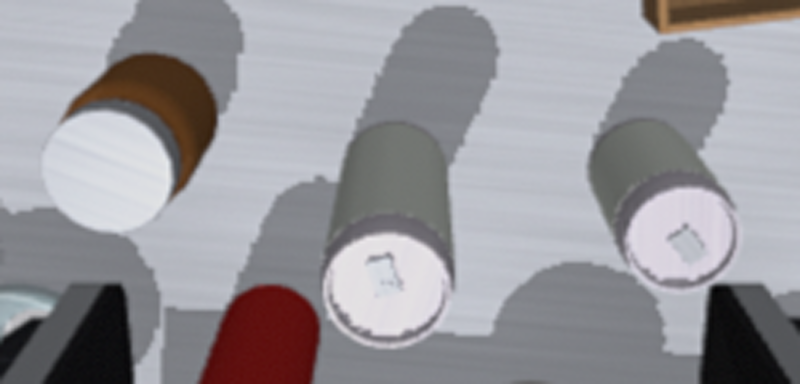

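View pics/w1b.png

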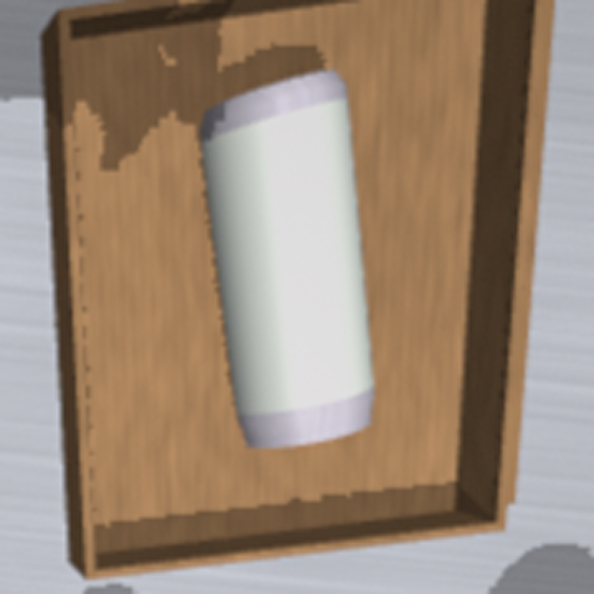

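The crop confirms it: the lid centred at (311,254) sits on a clearly longer grey-white body than the short can at (405,239). The newer can in the carton spans (453,28)–(463,131).

```bash
cat >> h.py <<'E'
from scipy.optimize import minimize
class CamF(Cam):
    def __init__(s,f):
        d=np.load(f); s.K,s.p,s.R=d["K"],d["p"],d["R"]
def cyl(c,ax,L=134,r=26.5):
    ax=ax/np.linalg.norm(ax); u=np.cross(ax,[0.3,0.5,0.81]); u/=np.linalg.norm(u); v=np.cross(ax,u)
    t=np.linspace(0,2*np.pi,40); ring=np.outer(np.cos(t),u)*r+np.outer(np.sin(t),v)*r
    return np.r_[c+ax*L/2+ring,c-ax*L/2+ring]
def fitcyl(cam,hull,x0,z):
    """hull: Nx1x2 float contour; x0=[x,y,yaw] lying can"""
    h=cv2.convexHull(np.float32(hull)); A=cv2.contourArea(h)
    def f(p):
        g=cv2.convexHull(np.float32(cam.proj(cyl(np.array([p[0],p[1],z]),np.array([np.cos(p[2]),np.sin(p[2]),0])))))
        I,_=cv2.intersectConvexConvex(h,g); return 1-I/(A+cv2.contourArea(g)-I)
    r=minimize(f,x0,method="Nelder-Mead",options=dict(initial_simplex=np.array([x0]*4)+np.vstack([[0,0,0],np.diag([15,15,.2])]),xatol=.05,fatol=1e-5)); return r.x,r.fun
E
python3 - <<'E' 2>/dev/null
from h import *
np.set_printoptions(precision=3,suppress=True)
W=CamF("pics/w1.npz"); i=cv2.imread("pics/w1.png")
print("old",W.back([[311.25,254.4]],134)," short",W.back([[190+682/3.2,165+236/3.2]],92),"jar",W.back([[190+108/3.2,165+170/3.2]],85))
print("rear feet",W.back([[141,76],[144,186]],5))
hsv=cv2.cvtColor(i,cv2.COLOR_BGR2HSV); m=((hsv[...,1]<60)&(hsv[...,2]>90)).astype(np.uint8); m2=np.zeros_like(m); m2[8:150,402:510]=m[8:150,402:510]
n,l,st,_=cv2.connectedComponentsWithStats(m2); k=1+np.argmax(st[1:,4]); print(st[k])
c,_=cv2.findContours((l==k).astype(np.uint8),0,2); c=max(c,key=cv2.contourArea)
print("new",fitcyl(W,c,np.array([420,303,.36]),30.5))
print("mat near corners",W.back([[177,138],[348,141]],6), "carton", W.back([[396,173],[523,160]],36))
E
```

```text
old [[644.109 129.378 134.   ]]  short [[630.396 252.166  92.   ]] jar [[627.877   7.664  85.   ]]
rear feet [[ 456.619 -134.204    5.   ]
 [ 620.1   -141.527    5.   ]]
[ 431   21   53  115 4718]
new (array([420.751, 303.144,   0.35 ]), np.float64(0.022441278305103007))
mat near corners [[539.074 -86.314   6.   ]
 [517.573 169.654   6.   ]] carton [[552.754 241.916  36.   ]
 [515.497 419.748  36.   ]]
```

```bash
python3 - <<'E' 2>/dev/null
from h import *
np.set_printoptions(precision=2,suppress=True)
a=0.1; o,z=ori(a,np.radians(40)); c=np.array([644,129.4,95.])
for d in (80,0): print(solve_ik(list(c-d*z+19*z),list(o)))
o2,z2=ori(a,np.radians(130)); m=np.array([455,33,34.]); 
for h in (0,110): print(solve_ik(list(m+[0,0,h]+19*z2),list(o2)))
print(solve_ik(list(c+[0,0,100]+19*z),list(o)))
bot.move_ptp(list(c-80*z+19*z),list(o))
print(bot.movel(list(c+19*z),max_speed=80,threshold=12))
s=bot.get_state();print(s["t"],s["tcp_pos"],s["contact_force"])
save("wrist","w2")
E
```

```text
[ 0.08  0.32 -1.12 -0.74  0.02 -0.02]
[ 0.08  0.52 -1.   -0.83  0.02 -0.01]
[-0.04  0.92  0.02  1.36 -0.09 -0.1 ]
[-0.04  0.79  0.07  1.54 -0.09 -0.1 ]
[ 0.08  0.26 -0.93 -0.5   0.02 -0.01]
False
5.0833 [658.23 130.88  82.96] [ 0.55 -1.32 -0.61]
```

View pics/w2.png

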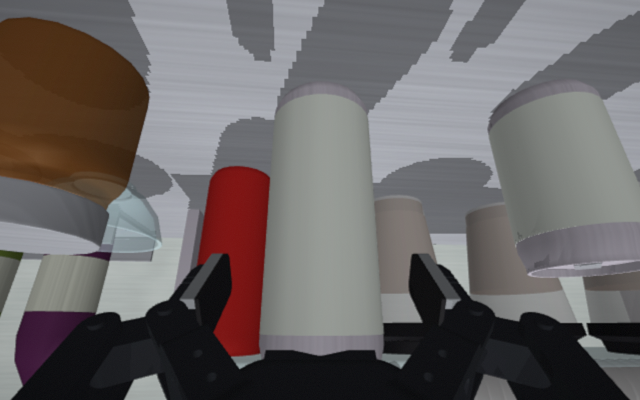

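The tall white can stands centred between the open fingers (image x about 322). The red can is behind it at x≈235 and isn't touched. I'll grip it, lift it and lay it on the mat.

```bash
python3 - <<'E' 2>/dev/null
from h import *
np.set_printoptions(precision=2,suppress=True)
def st(k=""):
    s=bot.get_state();print(k,s["t"],s["tcp_pos"],s["contact_force"],s["opening"])
a=0.1; o,z=ori(a,np.radians(40)); c=np.array([644,129.4,95.])
bot.grip(0.3,effort=60); st("grip")
bot.movel(list(c+[0,0,100]+19*z),max_speed=120); st("lift")
o2,z2=ori(a,np.radians(130)); m=np.array([455,33,36.])
bot.move_ptp(list(m+[0,0,80]+19*z2),list(o2)); st("over"); save("scene","s3")
print(bot.movel(list(m+[0,0,0]+19*z2),max_speed=60,threshold=6)); st("down"); save("wrist","w3")
E
```

```text
grip 5.5417 [658.82 131.07  83.39] [-0.98  0.8   3.02] 0.5981740136471443
lift 6.525 [657.49 130.69 181.31] [ 0.77 -0.13 -2.98] 0.604489135463319
over 8.2583 [443.07  31.87 101.03] [-0.76  0.6   0.44] 0.2978828523769481
True
down 9.5 [441.88  31.52  24.33] [-1.73 -1.11  5.17] 0.3045818138816925
```

View pics/s3.png

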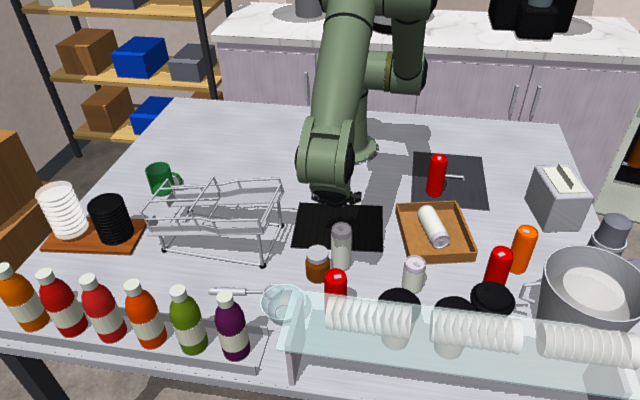

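View pics/w3.png

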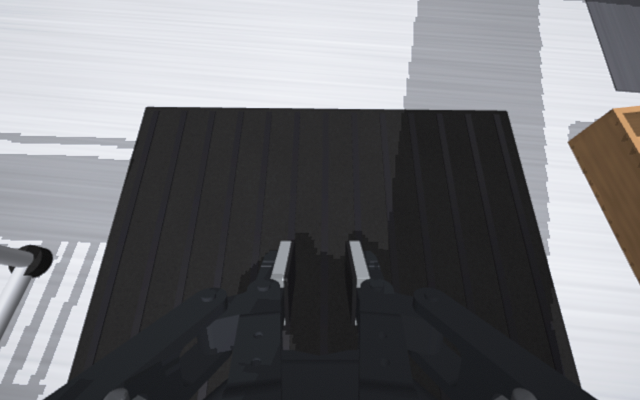

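The can came out of the grip during the fast swing, because the opening fell from 0.60 to 0.30. I'll raise the tool and look.

```bash
python3 - <<'E' 2>/dev/null
from h import *
s=bot.get_state()
bot.movel([441.9,31.5,150],max_speed=200)
i=save("scene","s4"); t=save("top","t4"); 
cv2.imwrite("pics/s4c.png",np.hstack([cv2.resize(i[185:305,280:460],None,fx=2.2,fy=3,interpolation=cv2.INTER_CUBIC),cv2.resize(t[90:250,220:380],None,fx=2.4,fy=2.25,interpolation=cv2.INTER_CUBIC)]))
print(bot.get_state()["t"])
E
```

```text
10.4333
```

View pics/s4c.png

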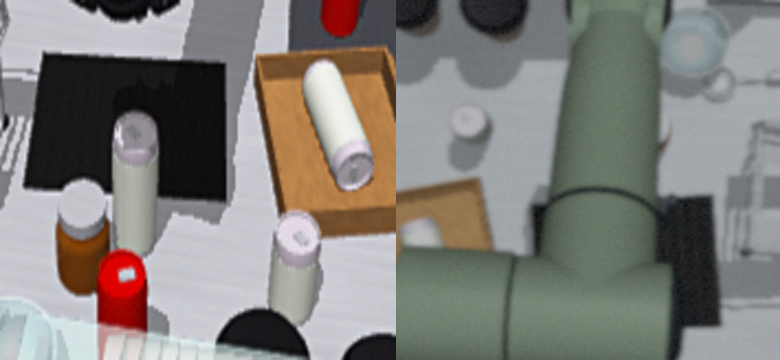

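```bash
python3 - <<'E' 2>/dev/null
from h import *
np.set_printoptions(precision=1,suppress=True)
S=Cam("scene"); i=cv2.imread("pics/s4.png")
print(S.back([[280+135/2.2,185+133/3]],134),S.back([[280+134/2.2,185+243/3]],0)); print("jar",S.back([[280+82/2.2,185+205/3]],85),"short",S.back([[280+297/2.2,185+235/3]],92))
o,z=ori(0.0,np.pi/2)
bot.move_ptp([480,60,330],list(o))
print(bot.get_state()["t"])
T=Cam("wrist"); np.savez("pics/w5.npz",K=T.K,p=T.p,R=T.R); save("wrist","w5")
E
```

```text
[[588.9  64.2 134. ]] [[589.   63.7   0. ]]
jar [[633.8   9.6  85. ]] short [[637.4 253.3  92. ]]
11.2083
```

View pics/w5.png

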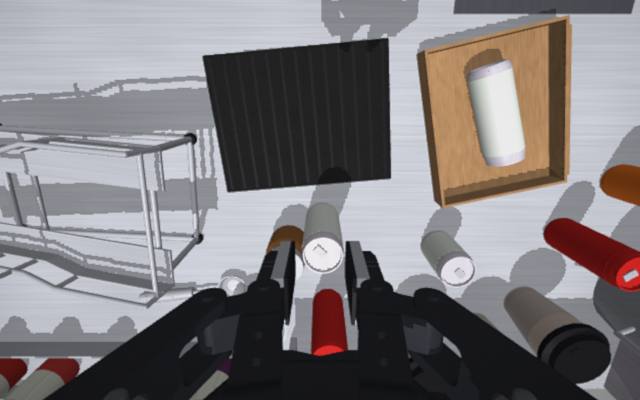

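```bash
python3 - <<'E' 2>/dev/null
from h import *
np.set_printoptions(precision=2,suppress=True)
W=CamF("pics/w5.npz"); c=W.back([[322.5,251.5]],134)[0]; print(c)
a0=cv2.imread("pics/scene0.png"); b=cv2.imread("pics/s4.png")
d=cv2.absdiff(a0,b).max(2); print("jar-left diff",(d[245:283,303:330]>40).sum(), (d[250:295,400:428]>40).sum())
cv2.imwrite("pics/d.png",np.hstack([cv2.resize(x[235:300,295:345],None,fx=7,fy=7) for x in (a0,b)]))
np.savetxt("pics/c.txt",c)
for a in (-.5,-.7,-.9):
  o,z=ori(a,np.radians(40)); g=np.array([c[0],c[1],95])
  print(a,[solve_ik(list(g+k),list(o)) for k in (19*z,-51*z,19*z+[0,0,80])])
  for e in (130,135):
   for a2 in (a,0):
    o,z=ori(a2,np.radians(e)); print(e,a2,solve_ik(list(np.array([450,20,36])+19*z),list(o)),solve_ik(list(np.array([450,20,120])+19*z),list(o)))
E
```

```text
[578.15  61.76 134.  ]
jar-left diff 0 0
-0.5 [array([ 0.23,  0.48, -1.02, -0.66, -0.54,  0.52]), array([ 0.32,  0.32, -1.05, -0.48, -0.6 ,  0.61]), array([ 0.23,  0.27, -0.96, -0.39, -0.54,  0.52])]
130 -0.5 [-0.23  0.88 -0.07  1.3   0.17  0.21] [-0.23  0.77 -0.04  1.44  0.17  0.21]
130 0 [-0.08  0.91 -0.    1.35 -0.05 -0.07] [-0.08  0.81  0.03  1.49 -0.05 -0.07]
135 -0.5 [-0.24  0.95  0.01  1.4   0.18  0.19] [-0.24  0.84  0.03  1.53  0.18  0.19]
135 0 [-0.08  0.98  0.09  1.46 -0.06 -0.06] [-0.08  0.88  0.11  1.59 -0.06 -0.06]
-0.7 [array([ 0.3 ,  0.5 , -0.89, -0.39, -0.7 ,  0.78]), array([ 0.4 ,  0.37, -0.88, -0.17, -0.75,  0.9 ]), array([ 0.3 ,  0.32, -0.83, -0.15, -0.7 ,  0.78])]
130 -0.7 [-0.29  0.85 -0.13  1.24  0.26  0.32] [-0.29  0.74 -0.1   1.39  0.26  0.32]
130 0 [-0.08  0.91 -0.    1.35 -0.05 -0.07] [-0.08  0.81  0.03  1.49 -0.05 -0.07]
135 -0.7 [-0.3   0.92 -0.06  1.34  0.28  0.29] [-0.3   0.81 -0.03  1.48  0.28  0.29]
135 0 [-0.08  0.98  0.09  1.46 -0.06 -0.06] [-0.08  0.88  0.11  1.59 -0.06 -0.06]
-0.9 [array([ 0.34,  0.54, -0.72, -0.06, -0.81,  1.07]), array([ 0.44,  0.45, -0.68,  0.18, -0.84,  1.22]), array([ 0.34,  0.39, -0.67,  0.15, -0.81,  1.07])]
130 -0.9 [-0.34  0.82 -0.21  1.16  0.35  0.44] [-0.34  0.7  -0.17  1.31  0.35  0.44]
130 0 [-0.08  0.91 -0.    1.35 -0.05 -0.07] [-0.08  0.81  0.03  1.49 -0.05 -0.07]
135 -0.9 [-0.36  0.88 -0.14  1.26  0.37  0.4 ] [-0.36  0.77 -0.11  1.4   0.37  0.4 ]
135 0 [-0.08  0.98  0.09  1.46 -0.06 -0.06] [-0.08  0.88  0.11  1.59 -0.06 -0.06]
```

View pics/d.png

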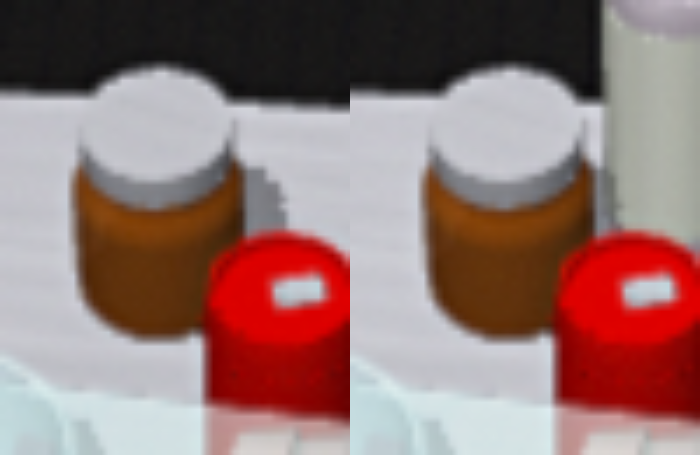

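```bash
python3 - <<'E' 2>/dev/null
from h import *
np.set_printoptions(precision=2,suppress=True)
W=CamF("pics/w5.npz"); print(W.p); print(W.back([[228,191],[390,178]],6),"short",W.back([[457,269]],92))
S=Cam("wrist"); print(S.p)
s=bot.get_state();print(s["tcp_pos"],s["orientation"],s["opening"])
print(S.back([[228,191],[390,178]],6),"short",S.back([[457,269]],92),S.back([[322.5,251.5]],134))
i=cv2.imread("pics/w5.png"); cv2.imwrite("pics/w5c.png",cv2.resize(i[190:290,250:400],None,fx=5,fy=5))
E
```

```text
[402.23  58.87 471.91]
[[538.82 -86.66   6.  ]
 [517.61 167.64   6.  ]] short [[627.02 250.15  92.  ]]
[402.61  58.8  470.97]
[479.37  59.84 327.7 ] [-3.14 -0.01  3.14] 0.29885585439087275
[[537.69 -86.31   6.  ]
 [516.59 167.32   6.  ]] short [[625.66 249.34  92.  ]] [[577.01  61.68 134.  ]]
```

View pics/w5c.png

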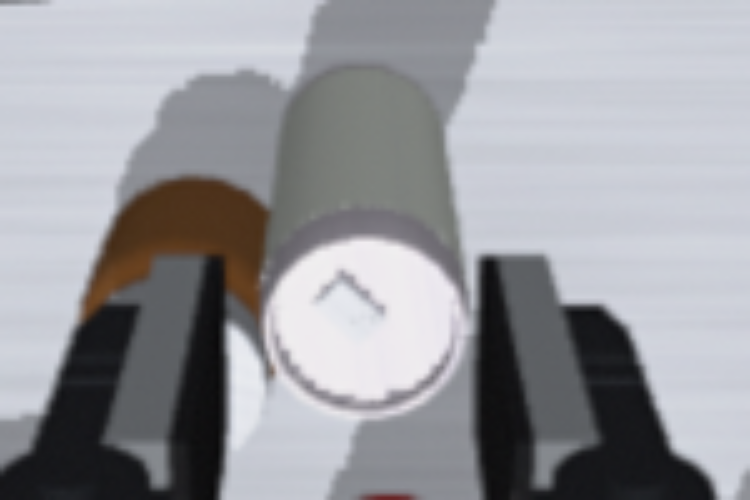

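```bash
python3 - <<'E' 2>/dev/null
from h import *
np.set_printoptions(precision=2,suppress=True)
W=CamF("pics/w5.npz"); c=W.back([[323.4,255]],134)[0]; print(c)
c+=[1.5,0.5,0]
a=-0.7; o,z=ori(a,np.radians(40)); g=np.array([c[0],c[1],95]); np.savetxt("pics/g.txt",g)
bot.grip(0.88)
bot.move_ptp(list(g-75*z+19*z),list(o))
print(bot.movel(list(g+19*z),max_speed=70,threshold=8))
s=bot.get_state();print(s["t"],s["tcp_pos"],g+19*z,s["contact_force"],s["opening"]); save("wrist","w6")
E
```

```text
[582.9   62.88 134.  ]
False
14.2833 [595.5   54.21  83.02] [595.54  54.    82.79] [-0.23 -0.5  -0.32] 0.8815348678034898
```

View pics/w6.png

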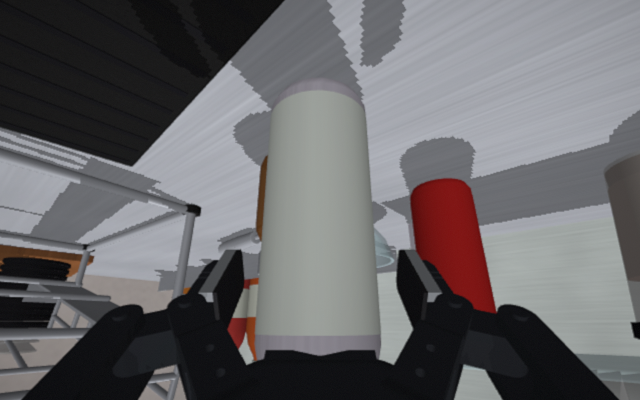

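The can is centred between the fingers. This time I'll grip harder and use slow straight-line stages, checking the opening at each.

```bash
python3 - <<'E' 2>/dev/null
from h import *
np.set_printoptions(precision=2,suppress=True)
def st(k=""):
    s=bot.get_state();print(k,round(s["t"],2),s["tcp_pos"],s["contact_force"],round(s["opening"],3)); return s["opening"]
g=np.loadtxt("pics/g.txt")
bot.grip(0.0,effort=100); st("grip")
def go(p,a,e,v,thr=None):
    o,z=ori(a,np.radians(e)); return bot.movel(list(np.array(p,float)+19*z),rot=list(o),max_speed=v,threshold=thr)
for k,(p,a,e,v) in enumerate([(g+[0,0,100],-.7,40,100),((540,45,205),-.5,70,75),((490,30,200),-.2,100,75),((455,20,120),0,130,80)]):
    try: go(p,a,e,v)
    except Exception as ex: print(k,repr(ex)); break
    if st(k)<0.5: print("LOST"); break
save("scene","s7")
E
```

```text
grip 14.68 [595.74  53.94  83.51] [-2.44  0.59  4.44] 0.599
0 15.82 [594.93  53.9  181.85] [ 0.    0.5  -3.78] 0.6
1 16.66 [545.29  41.79 186.31] [-0.22  0.04 -2.86] 0.602
2 17.61 [486.77  31.1  180.97] [ 0.21  0.32 -2.86] 0.598
3 18.86 [443.24  20.   106.06] [-0.13  0.52 -2.95] 0.592
```

View pics/s7.png

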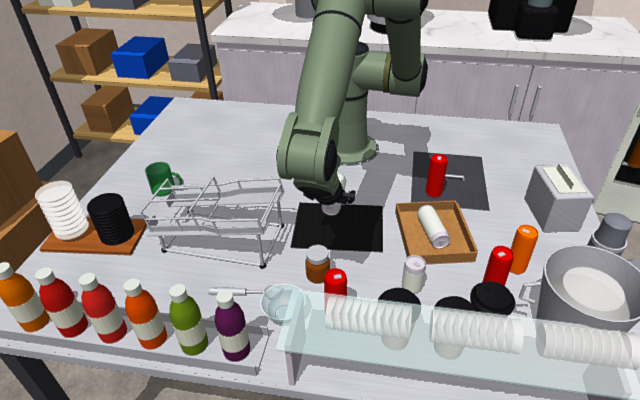

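```bash
python3 - <<'E' 2>/dev/null
from h import *
np.set_printoptions(precision=2,suppress=True)
def st(k=""):
    s=bot.get_state();print(k,round(s["t"],2),s["tcp_pos"],s["contact_force"],round(s["opening"],3))
o,z=ori(0,np.radians(130)); m=np.array([455,20,31.])
print(bot.movel(list(m+19*z),max_speed=50,threshold=4)); st("down")
bot.grip(0.85); st("open")
p=np.array(bot.get_state()["tcp_pos"])
bot.movel(list(p-75*z),max_speed=150)
o,z=ori(0,np.pi/2); bot.move_ptp([400,20,260],list(o)); st()
W=Cam("wrist"); np.savez("pics/w8.npz",K=W.K,p=W.p,R=W.R); save("wrist","w8")
E
```

```text
True
down 20.6 [442.7   20.    17.23] [ 2.08 -0.38  6.56] 0.595
open 20.94 [441.9   20.09  15.8 ] [ 0.1   0.32 -0.22] 0.851
 22.62 [400.13  19.93 259.49] [-0.21  0.52 -0.04] 0.851
```

View pics/w8.png

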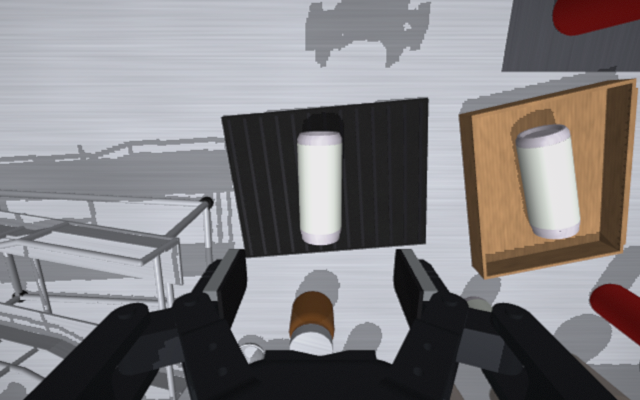

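The older can lies flat on the mat, centred at (320,187). The rack's rear is at left. I'll fit both lying cans.

```bash
cat >> h.py <<'E'
def findcan(tag,box,x0,z):
    W=CamF(f"pics/{tag}.npz"); i=cv2.imread(f"pics/{tag}.png"); x1,y1,x2,y2=box
    hsv=cv2.cvtColor(i,cv2.COLOR_BGR2HSV); m=((hsv[...,1]<60)&(hsv[...,2]>90)).astype(np.uint8); m2=np.zeros_like(m); m2[y1:y2,x1:x2]=m[y1:y2,x1:x2]
    n,l,st,_=cv2.connectedComponentsWithStats(m2); k=1+np.argmax(st[1:,4])
    c,_=cv2.findContours((l==k).astype(np.uint8),0,2); c=max(c,key=cv2.contourArea)
    return st[k],fitcyl(W,c,np.array(x0,float),z)
E
python3 - <<'E' 2>/dev/null
from h import *
np.set_printoptions(precision=3,suppress=True)
print(findcan("w8",(275,112,380,250),[427,20,0],32.5))
print(findcan("w8",(500,110,595,248),[420,303,.35],30.5))
W=CamF("pics/w8.npz"); print("rearfoot",W.back([[208,203]],5))
o,z=ori(0,np.pi/2)
for yaw in (0,-.07):
  o,z=ori(yaw,np.pi/2); print(solve_ik([528,-202,160],list(o)))
E
```

```text
(array([ 297,  131,   45,  115, 4748], dtype=int32), (array([427.38 ,  18.121,   0.012]), np.float64(0.025668962438092024)))
(array([ 516,  124,   65,  115, 5804], dtype=int32), (array([421.485, 303.743,   0.351]), np.float64(0.03549912213456141)))
rearfoot [[ 457.091 -134.087    5.   ]]
[-0.496  0.41  -0.259  0.901  0.    -0.496]
[-0.496  0.41  -0.259  0.901 -0.    -0.426]
```

```bash
python3 - <<'E' 2>/dev/null
from h import *
np.set_printoptions(precision=2,suppress=True)
def st(k=""):
    s=bot.get_state();print(k,round(s["t"],2),s["tcp_pos"],s["contact_force"],round(s["opening"],3))
o,z=ori(0.012,np.pi/2)
bot.move_ptp([427.4,18.1,85],list(o))
print(bot.movel([427.4,18.1,14],max_speed=70,threshold=8)); st("at")
bot.grip(0.0,effort=80); st("grip")
bot.movel([427.4,18.1,130],max_speed=150); st("up")
o,z=ori(-0.05,np.pi/2)
bot.movel([430,-200,290],rot=list(o),max_speed=190); st("rack")
W=Cam("wrist"); np.savez("pics/w9.npz",K=W.K,p=W.p,R=W.R); i=save("wrist","w9")
E
```

```text
False
at 24.58 [427.73  18.06  14.3 ] [ 0.49 -0.3   0.51] 0.849
grip 24.92 [427.82  18.4   14.85] [-1.88  1.76  9.83] 0.598
up 25.84 [426.62  18.14 129.24] [-0.09 -0.49 -2.52] 0.592
rack 27.42 [ 429.58 -199.12  289.35] [ 0.13 -0.16 -3.26] 0.594
```

View pics/w9.png

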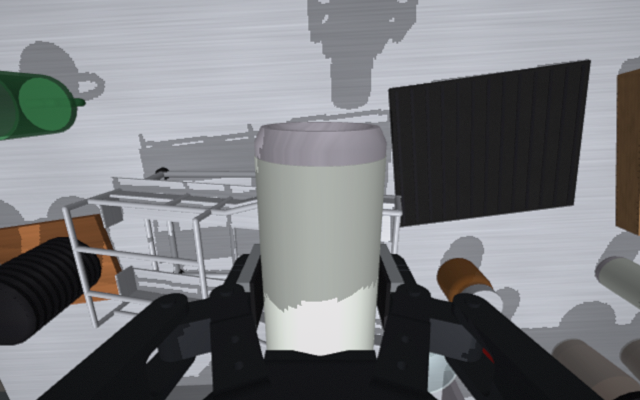

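```bash
python3 - <<'E' 2>/dev/null
from h import *
i=cv2.imread("pics/w5.png")[110:310,0:240]; cv2.imwrite("pics/w5r.png",cv2.resize(i,None,fx=3.3,fy=3,interpolation=cv2.INTER_CUBIC))
i=cv2.imread("pics/w8.png")[180:400,0:240]; cv2.imwrite("pics/w8r.png",cv2.resize(i,None,fx=3.3,fy=2.7,interpolation=cv2.INTER_CUBIC))
E
```

```text
(no output)
```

View pics/w5r.png

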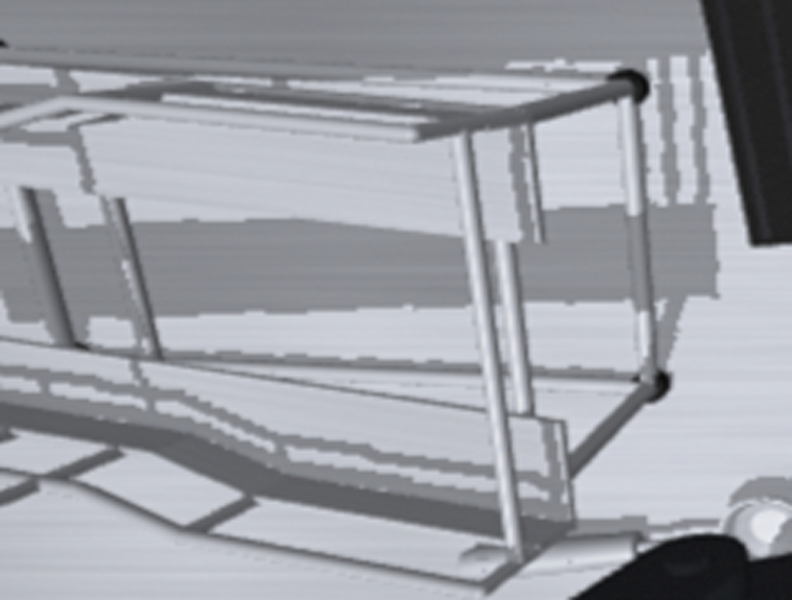

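View pics/w8r.png

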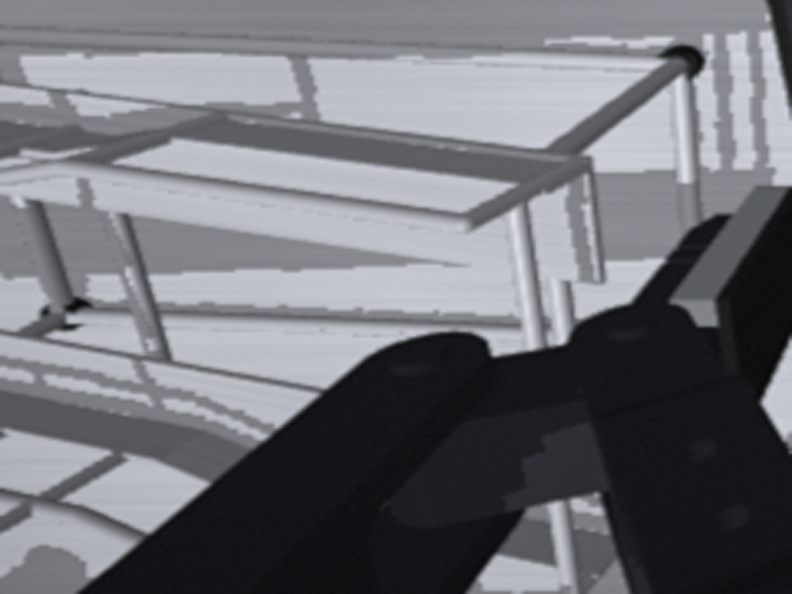

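```bash
python3 - <<'E' 2>/dev/null
from h import *
np.set_printoptions(precision=1,suppress=True)
W=CamF("pics/w5.npz"); f=lambda a:np.array(a)/[3.3,3]+[0,110]
print("deck rear edge",W.back(f([[530,122],[543,240],[563,420],[575,520]]),130))
print("rear bar",W.back(f([[464,135],[517,552]]),158))
V=CamF("pics/w8.npz"); g=lambda a:np.array(a)/[3.3,2.7]+[0,180]
print("w8 deck",V.back(g([[590,160],[602,282]]),130),"bar",V.back(g([[520,207]]),158))
# guard/cross bars visible (far end): w9 guard frame
U=CamF("pics/w9.npz")
print("uppermost guard bar", U.back([[195,215],[207,300]],170))
S=Cam("scene"); h=lambda a:np.array(a)/4.5+[130,165]
print("scene guard hoop top",S.back(h([[377,57],[272,208]]),165))
E
```

```text
deck rear edge [[ 455.7 -118.8  130. ]
 [ 501.3 -121.3  130. ]
 [ 578.3 -125.5  130. ]
 [ 625.6 -127.8  130. ]]
rear bar [[ 455.8 -125.5  158. ]
 [ 621.9 -135.5  158. ]]
w8 deck [[ 452.1 -118.5  130. ]
 [ 502.7 -121.8  130. ]] bar [[ 455.7 -125.6  158. ]]
uppermost guard bar [[ 446.8 -315.1  170. ]
 [ 537.6 -318.7  170. ]]
scene guard hoop top [[ 466.9 -311.9  165. ]
 [ 613.6 -319.9  165. ]]
```

```bash
cat >> h.py <<'E'
M=np.array([535.5,-202.8,140.4]); 
def st(k=""):
    s=bot.get_state();print(k,round(s["t"],2),s["tcp_pos"].round(1),s["contact_force"].round(2),round(s["opening"],3))
def load():
    o,z=ori(-0.052,np.pi/2)
    bot.movel([M[0],M[1],205],rot=list(o),max_speed=160); st("above")
    print(bot.movel([M[0],M[1],M[2]-19-3],max_speed=45,threshold=4)); st("set")
E
python3 - <<'E' 2>/dev/null
from h import *
load()
i=save("scene","s10"); cv2.imwrite("pics/s10c.png",cv2.resize(i[150:275,130:330],None,fx=4,fy=4,interpolation=cv2.INTER_CUBIC))
E
```

```text
above 28.47 [ 535.3 -202.8  205.4] [ 0.9  -0.38 -2.31] 0.594
True
set 30.05 [ 535.4 -202.8  125.1] [-1.19 -1.44  3.77] 0.598
```

View pics/s10c.png

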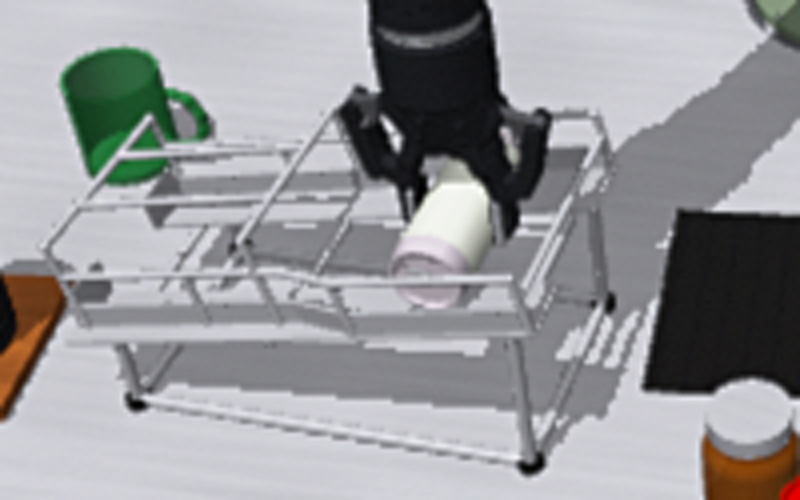

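The can sits across the mouth between the side rails. I'll release it and raise straight up.

```bash
python3 - <<'E' 2>/dev/null
from h import *
bot.grip(0.80); st("open")
s=bot.get_state()["tcp_pos"]
print(bot.movel([s[0],s[1],s[2]+75],max_speed=80,threshold=15)); st("up")
i=save("scene","s11"); cv2.imwrite("pics/s11c.png",cv2.resize(i[150:275,130:330],None,fx=4,fy=4,interpolation=cv2.INTER_CUBIC))
E
```

```text
open 30.42 [ 534.3 -202.4  123.6] [ 0.49 -0.92  0.76] 0.804
False
up 31.51 [ 533.9 -202.2  198. ] [-0.02  0.41 -0.07] 0.798
```

View pics/s11c.png

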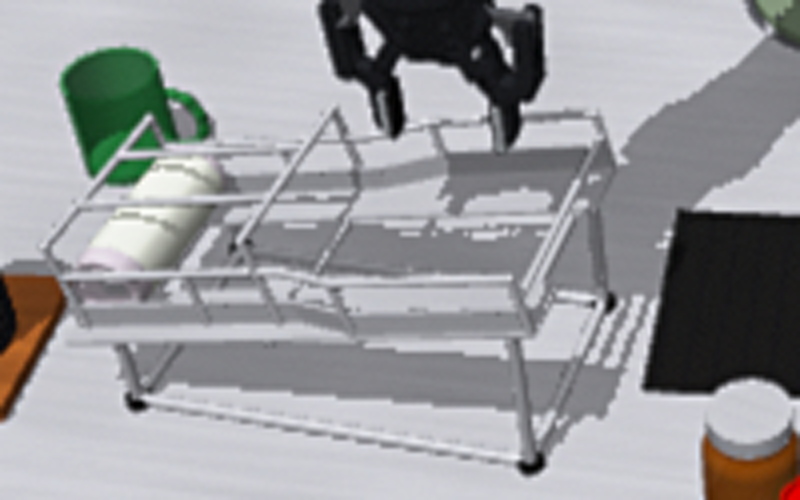

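The older can is at the front stop. Next is the newer can.

```bash
python3 - <<'E' 2>/dev/null
from h import *
o,z=ori(0.351,np.pi/2)
s=bot.get_state()["tcp_pos"]; bot.movel([s[0]-40,s[1]+40,255],max_speed=150)
bot.move_ptp([421.1,303.4,110],list(o)); st("over")
print(bot.movel([421.1,303.4,12],max_speed=80,threshold=8)); st("at")
bot.grip(0.0,effort=80); st("grip")
bot.movel([421.1,303.4,150],max_speed=150); st("up")
o,z=ori(-0.052,np.pi/2)
bot.movel([440,60,260],rot=list(o),max_speed=180); st("mid")
W=Cam("wrist"); save("wrist","w12")
load()
i=save("scene","s12"); cv2.imwrite("pics/s12c.png",cv2.resize(i[150:275,130:330],None,fx=4,fy=4,interpolation=cv2.INTER_CUBIC))
E
```

```text
over 34.03 [422.  302.9 110.3] [ 0.63 -0.15 -0.29] 0.802
False
at 35.41 [421.5 303.6  12.5] [-0.16  0.96  0.02] 0.802
grip 35.7 [421.6 303.8  13.1] [-1.48 -1.51  5.51] 0.597
up 36.77 [420.4 303.  149.1] [ 0.56 -0.43 -2.68] 0.598
mid 38.41 [439.6  60.5 259.6] [ 0.53  0.32 -1.16] 0.594
above 40.39 [ 535.4 -202.1  205.2] [-0.24 -0.6  -1.95] 0.594
True
set 42.0 [ 535.4 -202.8  124.3] [-0.01 -0.06  4.88] 0.598
```

View pics/s12c.png

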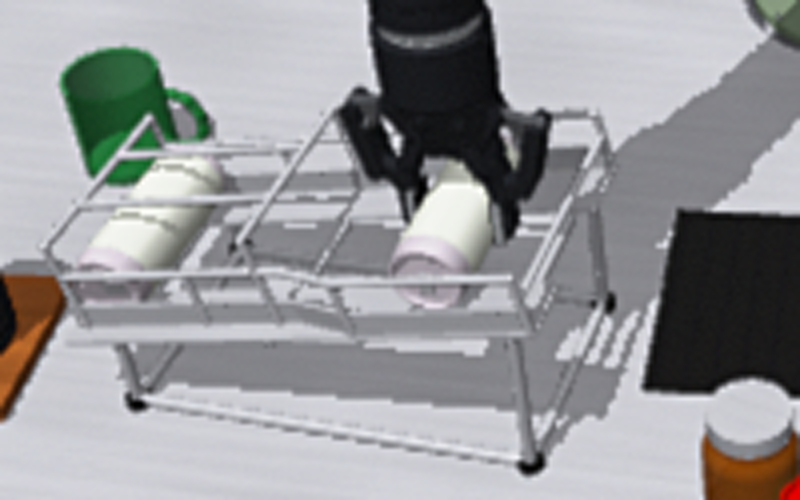

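View pics/w12.png

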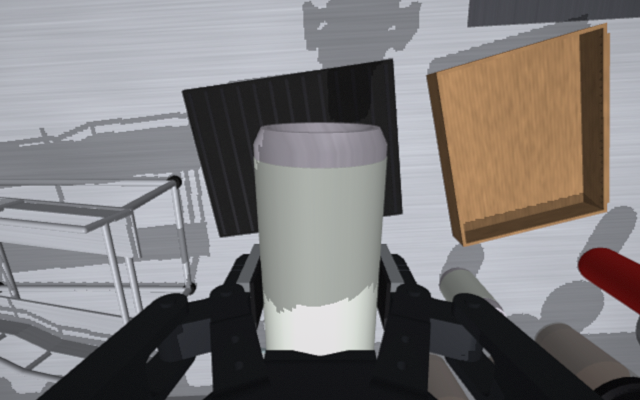

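The newer can rests across the mouth, with the older one at the front, and the carton is empty. I'll release it.

```bash
python3 - <<'E' 2>/dev/null
from h import *
bot.grip(0.80); st("open")
s=bot.get_state()["tcp_pos"]
print(bot.movel([s[0],s[1],s[2]+75],max_speed=80,threshold=15)); st("up")
bot.movel([s[0]-60,s[1]+60,270],max_speed=150); bot.dwell(1.0)
a0=cv2.imread("pics/scene0.png")
i=save("scene","s13"); cv2.imwrite("pics/s13c.png",cv2.resize(i[150:300,130:440],None,fx=2.55,fy=3.5,interpolation=cv2.INTER_CUBIC))
d=cv2.absdiff(a0,i).max(2); print("jar diff",(d[245:283,303:330]>40).sum(),"short",(d[250:295,400:428]>40).sum())
t=save("top","t13"); cv2.imwrite("pics/t13c.png",cv2.resize(t[90:250,230:490],None,fx=3,fy=3,interpolation=cv2.INTER_CUBIC)); st()
E
```

```text
open 42.37 [ 534.4 -202.4  122.9] [ 0.44 -0.48 -0.12] 0.799
False
up 43.46 [ 534.1 -202.2  197.2] [-0.15  0.01 -0.14] 0.801
jar diff 0 short 0
 45.45 [ 474.4 -142.4  270. ] [-0.09 -0.28  0.19] 0.804
```

View pics/s13c.png

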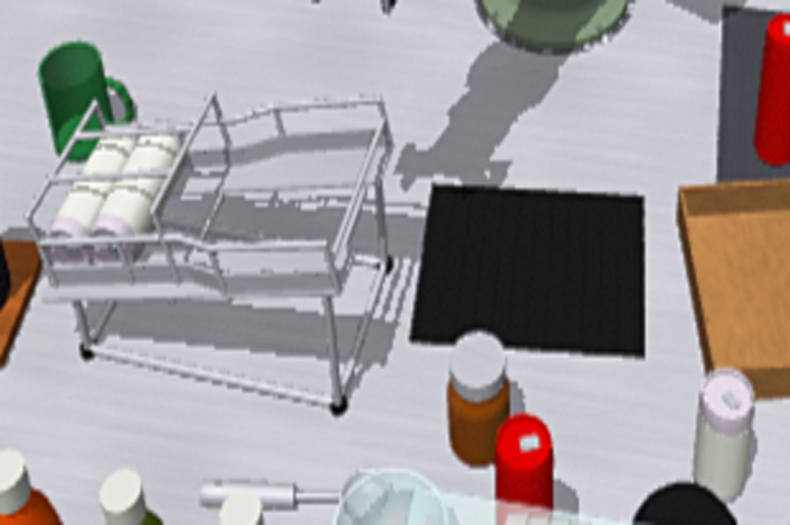

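View pics/t13c.png

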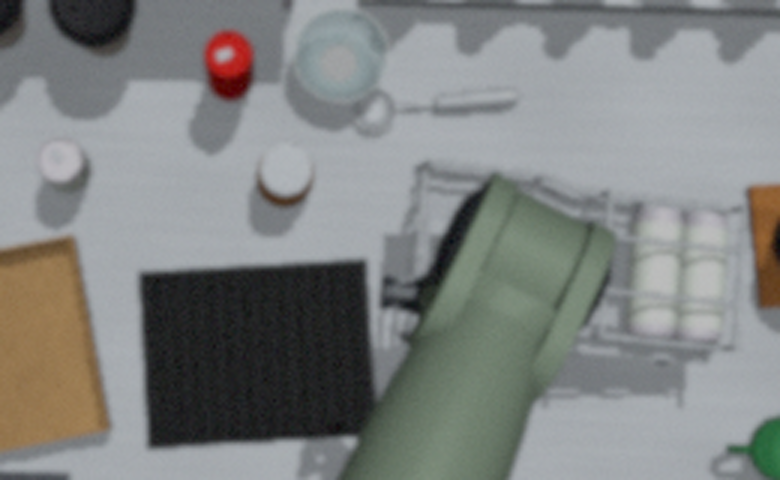

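Both cans lie side by side at the front stop. The jar and short can haven't moved, and the arm is clear, so I'm handing in.

```bash
python3 -c "
from bench import bot
bot.sign_off()"
```

```text
the job is handed in; nothing more can be done
```

Both tall cans are in the rack, older one first, and I handed the job in at about 45.5 s. I laid the older can on the mat, took it again from above and set it in the mouth, and it rolled to the front stop. I then loaded the newer can from the carton, and it rolled down behind the first.

**Last checks:** The scene and top pictures show both cans side by side across the lane at the front, with the carton and mat empty. Comparing before and after pictures showed no change at the jar or the short can. The gripper was clear of everything, with close to zero contact force.

**What went wrong:** On the first carry of the older can, a fast joint-space move lost the grip. The can ended up standing on the counter about 70 mm (centre to centre) from the jar. Nothing else was displaced; I re-measured it and carried it again with a firmer grip and slow straight moves. The lost grip is the one event where I have no force record. The cause is unknown; I suspect the move dipped and the can touched the counter.

**What disagreed:** Camera position estimates differed by 2–10 mm between views, so I relied on the wrist camera. Both cans touched down in the mouth 3–4 mm higher than I had estimated, so each may have settled by about that much on release.

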